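# Index a welding turntable to the yellow-tagged notch

## Robot

A 6-joint arm with a two-finger parallel gripper is mounted at the origin on the work surface. World frame = base frame: x ahead of the robot, y to its left, z up, the work surface at z = 0. Lengths are in m, angles in rad, forces in N, time in s.
With the tool pointing down it reaches from about 0.275 to 0.825 m from the base axis. Payload 4.9 kg.
Tool frame: the origin (TCP) lies midway between the tips of the shut fingers; the grasp point (between the pads) lies 19 mm behind it (hold_point_z is the distance from the TCP to the grasp point, in m); z points along the fingers, y is the line along which they close (so a half turn about z gives the same grasp; the last joint's range is limited). The gripper opens to 85 mm and grips with 20 to 120 N. Pads are 22 mm wide; open, the fingers measure 114 mm over their backs; the gripper's body (76 mm by 85 mm) begins 54 mm behind the grasp point. The pads swing forward as they close: fully open they stand 13 mm farther back than shut.
Start: joints at [1.024, 0.326, -0.193, 1.052, 0, 1.437], TCP at [0.221, 0.504, 0.231] pointing down, gripper open.
Joint ranges: [-2.65, 2.65], [-0.97, 1.79], [-1.3, 1.35], [-1.93, 2.1], [-1.47, 1.37], [-3.14, 3.14]. Speed limits (rad/s): [2.57, 2.57, 3.14, 3.14, 3.14, 3.14].

## Interface

Orientations are given as a unit quaternion [w, x, y, z].
In Python, from rig import get_state, read_camera, job_done, hold_point_z gives the robot as it stands. The module is installed in compiled form; this text tells all that it offers.
- The arm moves only by the tool jog_arm, never from a script. Its argument "series" is a list that holds one entry, the list of rows, each a list of 7 numbers: the closure, from 0 (fully open) to 1 (shut), then the shift along the world's x, y, z in m, then the turn, a rotation vector about the world's x, y, z in degrees. In form: [[[grip, x, y, z, ax, ay, az], ...]]. A call has 1 to 20 rows; each row shifts and turns the commanded pose from where the row before left it; what a row does not reach is not made up. A row lasts 1/8 s, in which the tool goes at most 62.5 mm and 10.7 degrees, less where a joint would pass 70% of its speed; a pose out of reach is approached as far as the arm can. A call is refused whole if a number of a shift passes 0.0625 or a number of a turn 10.7, either way. A call with a gripper value outside its range is refused whole. The fingers move at their own pace and stop on an object; "grip_force" is the grip in N (left out, the last holds). Time passes only in rows, so rows that do not move let the fingers close. It gives the time, the measured TCP pose, the force, the opening and the grip force at its end, in the units of the state.
- get_state(): the state, without advancing time (a new reading comes with each control period).
- read_camera(name): name is "side" or "top"; returns a dict with "pixels" (420x560x3 uint8, blue, green, red), "range_z" (420x560 float32, m along the optical axis (not along the pixel's ray), 0 where there is no reading), "fx", "fy", "cx", "cy" (pixels), "R" (3x3) and "t" (3): a world point X has camera coordinates R X + t. Camera axes: x right, y down, z forward; pixel columns grow to the right and rows downward; lengths in m; the calibration is good to about 2 mm. A picture is of the moment at which its call begins.
- job_done(): hands the job in; it is judged then, once.
The state is a dict: "clock": time; "joint_positions": joint angles; "dq": joint speeds; "joint_efforts": joint torques, N m; "ee_pos": TCP position; "eef_rot": TCP orientation; "ft_force": force on the tool from outside, world axes, zero at the start; "torque": the same for the moment, N m; "grip_width": finger opening in m; "grasp_force": force on a finger pad.
Only numpy, scipy, OpenCV 4.12 (cv2) and the standard library are available. Lean on these libraries where they do the work, as an engineer would, in place of code of your own. Each camera call takes 0.05 s, during which the arm holds its last target. There are 200 camera calls.

## Task

The pipe coupon on the welding turntable has to be turned for its next tack: pull the red sprung knob up until its pin is clear of its notch, swing the index arm towards the yellow tag, past the middle notch, and let the pin snap fully home in the outer notch, the last one before the tag. The tag only shows roughly where that notch is, so find it by feel, and never force the pin hard against the ring or the sides of a notch. Let go of the knob, leave the coupon standing where it is on the faceplate, and do not disturb the brick, the pipe offcut or the grinder.

Things in the scene. Friction and masses are not known exactly. Their poses are not given: they have to be found in the camera images.
- ring: Blue cast base of the turntable, a disc 376 mm across and 30 mm high, bolted to the bench. Origin: centre of its underside, on the turntable's upright axis; its x axis points to the start notch. On it stands a raised index rim, 30 mm wide (radius 120 to 150 mm), flat top 43 mm above the bench, running 83 degrees either way from the x axis, unbroken but for its notches.
- start_notch (a point): Middle of the start notch at the level of the rim's top, 135 mm from the axis. All notches are 15 mm long along the rim and over 12 mm deep. On each side of this one: a middle notch (not wanted) 23 degrees on, and one outer notch in a bright adjustable shoe, 45 to 60 degrees on; its exact place differs each time and is not measured.
- pin: Round brass index pin, 12 mm across with a flat end, fixed under the red knob; it goes up and down with the knob through the tip of the index arm, 135 mm from the turntable axis. Origin on the pin's axis, at bench level when the pin is seated. Clearance in a notch is about 1.5 mm either way.
- plunger (a joint): Height of knob and pin above fully home, m: 0 = home in a notch, 0.012 = resting on top of the rim, 0.022 = upper stop. The spring pushes down with 6 N at 0, rising to 10 N at 0.020. The pin is clear of the rim above 0.013. The pin's drop is damped: it takes about 0.15 s to snap down, so drag it slowly (under 30 mm/s) when looking for a notch.
- turntable (a joint): Angle of the faceplate and index arm about the upright axis relative to the ring's x axis, rad, anticlockwise from above positive; 0 at the start, stops at -1.25 and 1.25. It turns with light friction (about 1.5 N at the knob) and stays where it is left.
- knob (a point): Middle of the red upright round knob, 30 mm across and 44 mm tall; this point lies on its axis, 22 mm below its top and 94 mm above the bench when the pin is home. Below the knob are 3 mm of pin and then the arm's collar, 34 mm across, its top 69 mm above the bench. The knob does not turn relative to the arm.
- pin_tip (a point): Centre of the flat lower end of the pin, 63 mm under point knob.
- tag_yellow: Yellow round tag, 17 mm across and 5 mm thick, fixed on the blue base 173 mm from the axis, just outside the rim, on the left or the right side. Origin: centre of its underside. It marks the wanted outer notch only roughly: the notch's bearing from the axis lies 0.03 to 0.29 rad (4 to 39 mm along the rim) short of the tag's, coming from the start notch.
- tag_white: White round tag like the yellow one, marking the outer notch on the other side, which is not wanted.
- faceplate (a point): Centre of the top of the round steel faceplate, 160 mm across, 62 mm above the bench, on the turntable axis; it turns with the index arm.
- coupon: Loose steel pipe coupon, 89 mm across, 70 mm tall, standing on the middle of the faceplate and riding round with it. Origin: centre of its underside. Its top is 132 mm above the bench.
- firebrick: Loose yellow firebrick, 100 x 200 x 60 mm. Origin: centre of its underside.
- offcut: Loose dark pipe offcut, 76 mm across, 55 mm tall, standing. Origin: centre of its underside.
- grinder: Loose yellow angle grinder lying on the bench, 250 mm long, 110 mm high at its disc. Origin: on the bench under its middle.

How it is judged:
On the way, in this order (a step that is already met when the one before it is completed fails the run):
1. the pin is pulled up clear of its notch (value of joint plunger above 0.0125 m), for 0.1 s.
2. the pin, still out of any notch, has come near the yellow tag (value of joint plunger above 0.009 m and horizontal distance between pin_tip and tag_yellow below 0.066 m), for 0.05 s.
At the end, for the whole second after the job is handed in: The pin is home (within 3 mm of fully down) in the outer notch just before the yellow tag (pin within 66 mm of the tag), the knob is released, and the coupon stands upright and at rest within 15 mm of the faceplate's centre (value of joint plunger below 0.003 m and horizontal distance between pin_tip and tag_yellow below 0.066 m and angle between coupon's own z axis and vertical below 0.1 rad and horizontal distance between coupon and faceplate below 0.015 m and linear speed of coupon below 0.02 m/s); the robot touches nothing.
It fails at once if the pin is pressed against the ring, its rim or the sides of a notch with more than 30 N (contact force between pin and ring above 30 N).
It fails at once if the coupon is tipped or shifted on the faceplate by more than 15 mm from its centre (angle between coupon's own z axis and vertical above 0.25 rad or horizontal distance between coupon and faceplate above 0.015 m).
It fails at once if the brick, the offcut or the grinder is moved more than 20 mm (distance of any of firebrick, offcut, grinder from where it was at the start of the episode above 0.02 m).
It also fails if it takes over 48 s, if anything falls off the work surface, if the arm or the gripper's body presses on something with over 40 N, if the wrist force passes 120 N, or if a joint passes its speed limit or range.

## Working session

There is one attempt and no reset: what is moved stays moved. The work goes in short steps, Python scripts to look and compute and a tool call to move; the robot and the scene stay as the last step left them, time stands still between calls to the robot, and variables do not carry over. Pictures are saved under pics/ and viewed, at most 10 in all, crops included, and the job is handed in when it is done.

Besides the shell and the picture viewer there is one more tool, called after "Call:" as name(argument=value, ...) on one line, values as JSON. jog_arm: Moves the arm, as the interface text tells. Its arguments: {"type":"object","properties":{"series":{"type":"array"},"grip_force":{"type":"number"}},"required":["series"]}

```bash
mkdir -p pics
cat > h.py <<'E'
import numpy as np, cv2
from rig import *
def world(c):
    z=c["range_z"]; v,u=np.mgrid[:z.shape[0],:z.shape[1]]
    P=np.stack([(u-c["cx"])/c["fx"]*z,(v-c["cy"])/c["fy"]*z,z],-1)
    return (P-c["t"])@c["R"]
E
python3 - <<'E'
from h import *
s=get_state();print(s["clock"],s["ee_pos"],s["eef_rot"],s["ft_force"],s["grip_width"],hold_point_z)
for n in("top","side"):
    c=read_camera(n);cv2.imwrite(f"pics/{n}0.png",c["pixels"]);W=world(c);np.save(n+"W.npy",W);np.save(n+"I.npy",c["pixels"])
    hsv=cv2.cvtColor(c["pixels"],cv2.COLOR_BGR2HSV)
    red=((hsv[...,0]<8)|(hsv[...,0]>172))&(hsv[...,1]>140)&(hsv[...,2]>60)
    yel=(hsv[...,0]>20)&(hsv[...,0]<35)&(hsv[...,1]>120)
    for nm,m in(("red",red),("yel",yel)):
        k,l,st,ce=cv2.connectedComponentsWithStats(m.astype(np.uint8))
        for i in range(1,k):
            if st[i,4]>25:
                q=W[(l==i)&(c["range_z"]>0)]
                print(n,nm,st[i],ce[i].round(),np.median(q,0).round(4) if len(q) else None,q.min(0).round(3),q.max(0).round(3))
E
```

```text
0.0 [0.22034114 0.50330405 0.23050819] [-2.84151922e-04  2.04940831e-01  9.78773983e-01 -8.15140925e-04] [ 0.11994733 -0.43652803 -0.45762539] 0.08519054367518103 0.0187
top yel [ 418  246   36   61 1238] [435. 276.] [ 0.4124 -0.4811  0.0558] [ 0.322 -0.557 -0.004] [ 0.503 -0.433  0.07 ]
side red [269 214  10  15 109] [274. 222.] [ 0.5803 -0.0611  0.1047] [ 0.569 -0.07   0.045] [0.602 0.026 0.122]
side yel [ 27 120  35  36 862] [ 42. 137.] [-0.0475  0.5919  0.1412] [-0.096  0.505  0.1  ] [0.004 0.692 0.151]
side yel [ 178  121   50   45 1071] [203. 141.] [0.4933 0.4644 0.0607] [0.423 0.37  0.   ] [0.567 0.657 0.071]
side yel [ 33 155  33  14 137] [ 50. 160.] [-0.0365  0.5121  0.1   ] [-0.092  0.504  0.031] [0.001 0.545 0.122]
side yel [ 36 168  31  12 135] [ 50. 174.] [-0.0653  0.5316  0.0229] [-0.105  0.511  0.001] [-0.01   0.542  0.075]
side yel [ 239  362   69   27 1646] [273. 375.] [ 0.4096 -0.4987  0.0574] [ 0.324 -0.544 -0.003] [ 0.496 -0.413  0.072]
```

View pics/top0.png

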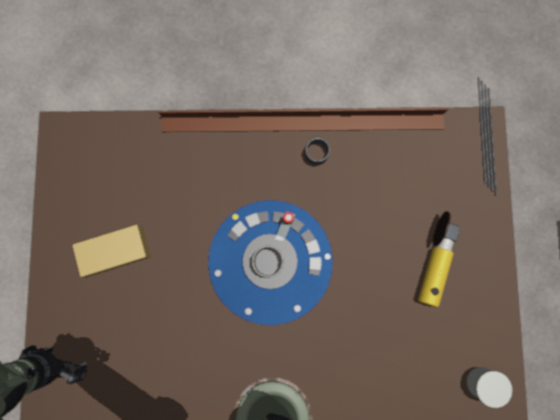

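View pics/side0.png

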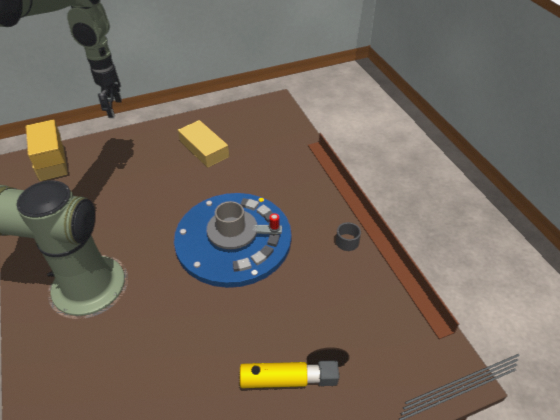

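The top view shows the knob at (288,217), the yellow tag at (236,217), a white tag at (327,257), and the ring centred near (270,262) with the coupon at (266,262). The brick, offcut and grinder are all well clear. Next I measure these points.

Run:
```python
from h import *
from scipy.optimize import least_squares
def circ(q,r=None):
    if r: f=lambda p:np.hypot(q[:,0]-p[0],q[:,1]-p[1])-r
    else: f=lambda p:np.hypot(q[:,0]-p[0],q[:,1]-p[1])-p[2]
    return least_squares(f,[*q[:,:2].mean(0)]+([] if r else [.1]),loss="soft_l1",f_scale=.002).x
I=np.load("topI.npy");W=np.load("topW.npy");hsv=cv2.cvtColor(I,cv2.COLOR_BGR2HSV)
b=((hsv[...,0]>100)&(hsv[...,0]<125)&(hsv[...,1]>120)).astype(np.uint8)
cn=max(cv2.findContours(b,0,1)[0],key=cv2.contourArea)
(h:=cv2.convexHull(cn)[:,0])
q=np.array([W[v,u] for u,v in h]);q=q[abs(q[:,2]-.03)<.008];print("ring",circ(q),len(q))
C=circ(q)[:2]
for n in("top","side"):
    I=np.load(n+"I.npy").astype(int);W=np.load(n+"W.npy");B,G,R=I[...,0],I[...,1],I[...,2]
    rr=np.hypot(W[...,0]-C[0],W[...,1]-C[1])
    red=(R>1.6*G)&(R>1.6*B)&(R>90)&(rr<.2)
    print(n,"red n",red.sum(),W[red].mean(0).round(4),W[red&(W[...,2]>.1)].mean(0).round(4),W[red].max(0).round(4))
    yt=(R>130)&(G>110)&(B<.6*R)&(rr<.2)&(rr>.15);v,u=np.where(yt)
    print("yel",yt.sum(),W[yt].mean(0).round(4),rr[yt].mean(),u.mean(),v.mean())
    cp=(rr<.06)&(W[...,2]>.125);print("coupon",cp.sum(),circ(W[cp]),W[cp][:,2].mean(),(W[cp].max(0)+W[cp].min(0))/2)
    fp=(rr<.1)&(abs(W[...,2]-.062)<.004);print("faceplate",W[fp].mean(0), (W[fp].max(0)+W[fp].min(0))/2)
    cv2.imwrite(f"pics/{n}z.png",cv2.resize(I.astype(np.uint8)[190:300,200:340] if n=="top" else I.astype(np.uint8)[180:290,165:305],None,fx=5,fy=5,interpolation=2))
```

```text
ring [0.45982484 0.00535018 0.18489296] 50
top red n 53 [ 0.5776 -0.0472  0.1359] [ 0.5778 -0.0479  0.1401] [ 0.598  -0.0321  1.4061]
yel 17 [0.5956 0.1112 0.0337] 0.17214273565173877 234.88235294117646 216.41176470588235
coupon 1180 [0.45512381 0.00510847 0.04504174] 1.2288502131531691 [0.45957837 0.00926404 0.7656602 ]
faceplate [0.46192859 0.00339506 0.06152527] [0.46732857 0.00571063 0.06199008]
side red n 111 [ 0.5825 -0.0557  0.1009] [ 0.5826 -0.0566  0.1133] [0.6019 0.0261 0.1223]
yel 18 [0.5974 0.1105 0.0354] 0.17328618620358552 261.0 199.33333333333334
coupon 200 [0.45972271 0.00634079 0.04208349] 0.13080703784936687 [0.46018616 0.00783179 0.13200446]
faceplate [ 0.46115062 -0.01804239  0.06261424] [ 0.46775662 -0.00229075  0.06199308]
```

View pics/topz.png

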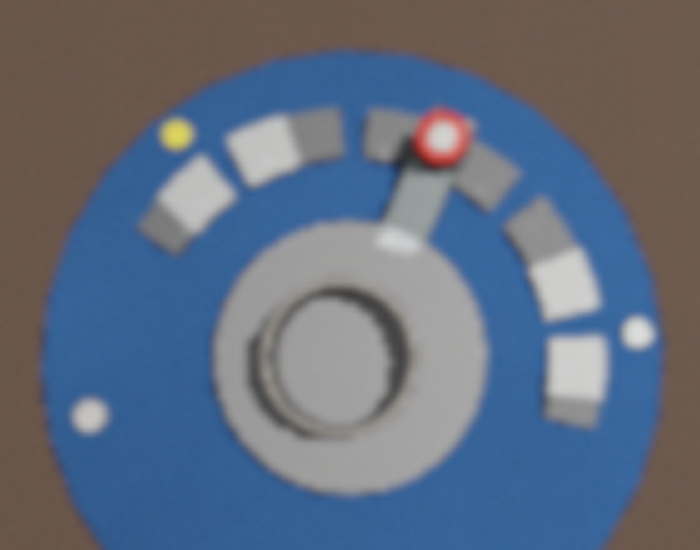

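The close view shows the knob at about (288.2,217), with the middle notch gap at (270.6,216.6). The outer notch gap, in the bright shoe just short of the yellow tag, is at (245.8,223.6). I turn these into positions with ray-plane intersection.

Run:
```python
from h import *
c=read_camera("top");C=np.array([.4605,.0055])
def rp(u,v,z):
    d=c["R"].T@np.array([(u-c["cx"])/c["fx"],(v-c["cy"])/c["fy"],1]);o=-c["R"].T@c["t"];return o+d*(z-o[2])/d[2]
for n,zx,zy,z in(("knob",443,137,.116),("mid",355,135,.04),("outer",231,169,.04),("yel",177,134,.035),("whi",638,332,.035),("plate",351,358,.062),("ring",351,358,.03),("midR",512,202,.04)):
    p=rp(200+zx/5-.4,190+zy/5-.4,z)[:2];d=p-C;print(n,p.round(4),np.hypot(*d).round(4),np.degrees(np.arctan2(d[1],d[0])).round(2))
I=np.load("sideI.npy").astype(int);s=read_camera("side");m=(I[...,2]>1.6*I[...,1])&(I[...,2]>90)
m[:205]=0;m[235:]=0;m[:,:262]=0;m[:,285:]=0
v,u=np.where(m);c=s;print("side knob mid",rp((u.min()+u.max())/2,(v.min()+v.max())/2,.094),u.min(),u.max(),v.min(),v.max())
```

```text
knob [ 0.5828 -0.0499] 0.1343 -24.37
mid [0.5934 0.0024] 0.1329 -1.36
outer [0.5733 0.0774] 0.1337 32.51
yel [0.5954 0.1107] 0.1711 37.93
whi [ 0.4736 -0.1667] 0.1727 -85.64
plate [0.4588 0.0047] 0.0018 -155.38
ring [0.4595 0.0056] 0.001 171.9
midR [ 0.552 -0.092] 0.1337 -46.84
side knob mid [ 0.58328068 -0.04765827  0.094     ] 269 278 213 229
```

Knob at about (0.583,-0.049) with bearing -24.4°, and outer notch at bearing about 32.5°. That is 57° on, and 0.095 rad short of the tag, which agrees with the spec. The fingers already close tangentially (66°). Moving above the knob.

Call:
jog_arm(series=[[[0,0.026,-0.0394,0,0,0,0],[0,0.026,-0.0394,0,0,0,0],[0,0.026,-0.0394,0,0,0,0],[0,0.026,-0.0394,0,0,0,0],[0,0.026,-0.0394,0,0,0,0],[0,0.026,-0.0394,0,0,0,0],[0,0.026,-0.0394,0,0,0,0],[0,0.026,-0.0394,0,0,0,0],[0,0.026,-0.0394,0,0,0,0],[0,0.026,-0.0394,0,0,0,0],[0,0.026,-0.0394,0,0,0,0],[0,0.026,-0.0394,0,0,0,0],[0,0.026,-0.0394,0,0,0,0],[0,0.025,-0.0394,-0.03,0,0,0],[0,0,0,-0.03,0,0,0],[0,0,0,0,0,0,0],[0,0,0,0,0,0,0]]], grip_force=20)

```text
clock: 2.33
ee_pos: [0.5838, -0.0474, 0.1722]
eef_rot: [0.0, 0.205, 0.979, 0.0]
ft_force: [-0.3, 0.8, -0.1]
grip_width: 0.0854
grasp_force: 0.0
```

Run:
```python
from h import *
s=get_state();print(s["clock"],s["ee_pos"],s["eef_rot"],s["ft_force"],s["joint_positions"])
c=read_camera("side");cv2.imwrite("pics/s1.png",cv2.resize(c["pixels"][120:270,190:340],None,fx=4,fy=4,interpolation=2))
```

```text
2.325 [ 0.58382611 -0.04744906  0.17218215] [2.72605842e-04 2.04657715e-01 9.78833563e-01 2.61673805e-05] [-0.26183825  0.81065345 -0.08006525] [-2.07105631e-01  4.34963520e-01 -1.86727159e-01  9.48560488e-01
  5.28753733e-05  2.05122415e-01]
```

View pics/s1.png

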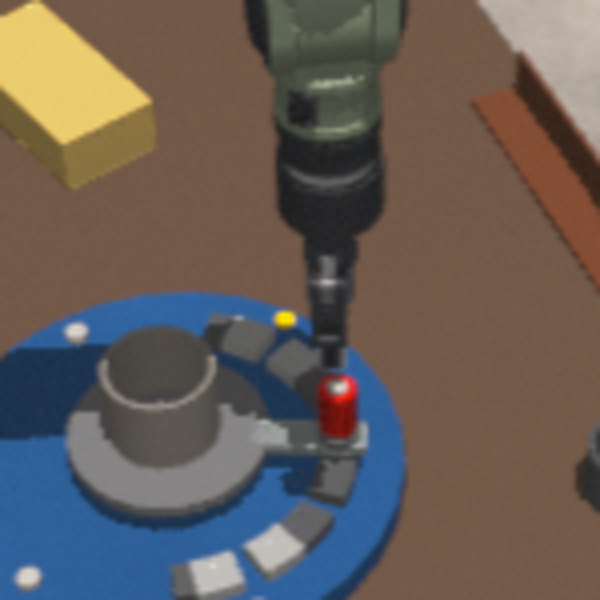

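The tool is above the knob (fingertip at (330,355), knob top at (338,383)) and lined up as expected. Descending, then a light grip.

Call:
jog_arm(series=[[[0,-0.001,-0.001,-0.025,0,0,0],[0,0,0,-0.025,0,0,0],[0,0,0,-0.02,0,0,0],[0,0,0,-0.015,0,0,0],[0,0,0,-0.01,0,0,0],[0,0,0,0,0,0,0],[0.4,0,0,0,0,0,0],[0.5,0,0,0,0,0,0],[0.6,0,0,0,0,0,0],[0.7,0,0,0,0,0,0],[0.8,0,0,0,0,0,0],[1,0,0,0,0,0,0],[1,0,0,0,0,0,0]]], grip_force=20)

```text
clock: 4.0
ee_pos: [0.5829, -0.0491, 0.0767]
eef_rot: [0.0, 0.205, 0.979, -0.0]
ft_force: [-1.3, -1.0, 5.0]
grip_width: 0.0294
grasp_force: 20.2
```

Grip is good (29.4 mm wide, low side force). Firming up the grip and pulling up.

Call:
jog_arm(series=[[[1,0,0,0,0,0,0],[1,0,0,0.004,0,0,0],[1,0,0,0.004,0,0,0],[1,0,0,0.004,0,0,0],[1,0,0,0.004,0,0,0],[1,0,0,0.001,0,0,0],[1,0,0,0,0,0,0],[1,0,0,0,0,0,0]]], grip_force=40)

```text
clock: 5.0
ee_pos: [0.5827, -0.049, 0.0929]
eef_rot: [0.0, 0.205, 0.979, -0.0]
ft_force: [4.8, -2.8, -9.6]
grip_width: 0.0294
grasp_force: 40.2
```

Run:
```python
from h import *
s=get_state();print(s["clock"],s["ee_pos"],s["ft_force"],s["torque"])
c=read_camera("side");cv2.imwrite("pics/s2.png",cv2.resize(c["pixels"][180:260,220:320],None,fx=6,fy=6,interpolation=2))
C=np.array([.4600,.0055])
p=s["ee_pos"][:2]-C;print(np.hypot(*p),np.degrees(np.arctan2(p[1],p[0])))
for k in range(0,64,3):
    a=np.arctan2(p[1],p[0])+np.radians(k);print(k,(C+.135*np.array([np.cos(a),np.sin(a)])).round(4))
```

```text
5.0 [ 0.58272708 -0.0489795   0.09293153] [ 4.76697901 -2.79259641 -9.56389147] [-0.62505188 -0.86127785  0.02205226]
0.13427565411586118 -23.93680410677537
0 [ 0.5834 -0.0493]
3 [ 0.5861 -0.0427]
6 [ 0.5884 -0.0361]
9 [ 0.5904 -0.0293]
12 [ 0.5921 -0.0224]
15 [ 0.5934 -0.0155]
18 [ 0.5943 -0.0085]
21 [ 0.5948 -0.0014]
24 [0.595  0.0056]
27 [0.5948 0.0127]
30 [0.5942 0.0198]
33 [0.5933 0.0268]
36 [0.592  0.0337]
39 [0.5904 0.0406]
42 [0.5883 0.0474]
45 [0.586 0.054]
48 [0.5833 0.0605]
51 [0.5802 0.0669]
54 [0.5768 0.0731]
57 [0.5731 0.0792]
60 [0.5691 0.085 ]
63 [0.5648 0.0906]
```

View pics/s2.png

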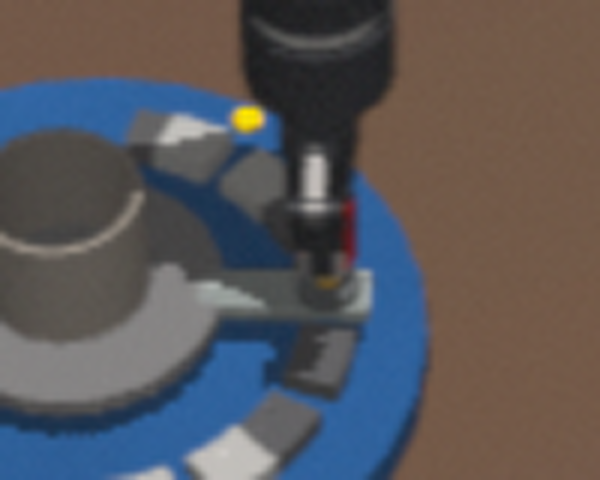

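The view shows the knob raised with a brass strip visible under it at (325,283). The spring load of 9.6 N fits about 16 mm of lift. Swinging 45° along the arc with the tool turning along, past the middle notch and still raised.

Call:
jog_arm(series=[[[1,0.0032,0.0064,0,0,0,3],[1,0.0023,0.0066,0,0,0,3],[1,0.002,0.0068,0,0,0,3],[1,0.0017,0.0069,0,0,0,3],[1,0.0013,0.0069,0,0,0,3],[1,0.0009,0.007,0,0,0,3],[1,0.0005,0.0071,0,0,0,3],[1,0.0002,0.007,0,0,0,3],[1,-0.0002,0.0071,0,0,0,3],[1,-0.0006,0.0071,0,0,0,3],[1,-0.0009,0.007,0,0,0,3],[1,-0.0013,0.0069,0,0,0,3],[1,-0.0016,0.0069,0,0,0,3],[1,-0.0021,0.0068,0,0,0,3],[1,-0.0023,0.0066,0,0,0,3],[1,0,0,0,0,0,0],[1,0,0,0,0,0,0]]])

```text
clock: 7.18
ee_pos: [0.584, 0.0543, 0.0924]
eef_rot: [-0.002, -0.185, 0.983, 0.0]
ft_force: [-1.9, -2.3, -9.8]
grip_width: 0.0294
grasp_force: 40.4
```

Run:
```python
from h import *
s=get_state();print(s["clock"],s["ee_pos"],s["eef_rot"],s["ft_force"],s["torque"])
p=s["ee_pos"][:2]-[.46,.0055];print(np.hypot(*p),np.degrees(np.arctan2(p[1],p[0])),np.linalg.norm(s["ee_pos"][:2]-[.5964,.1106]))
```

```text
7.175 [0.58404016 0.05425268 0.09244024] [-1.73206422e-03 -1.85066752e-01  9.82724394e-01  2.52016144e-04] [-1.85509834 -2.34998609 -9.75559143] [-0.5072083   0.14897703  0.40857871]
0.13327709931924747 21.45678651972775 0.057686965614733327
```

Within 58 mm of the tag with the pin held up. I go 7° further while raised, lower close to the rim top, then open slightly. The fingers then cage the knob loosely so the spring can do the snapping.

Call:
jog_arm(series=[[[1,-0.0015,0.0039,0,0,0,1.75],[1,-0.0017,0.0038,0,0,0,1.75],[1,-0.0018,0.0037,0,0,0,1.75],[1,-0.0019,0.0036,0,0,0,1.75],[1,0,0,-0.0015,0,0,0],[1,0,0,-0.0015,0,0,0],[1,0,0,0,0,0,0],[1,0,0,0,0,0,0]]])

```text
clock: 8.18
ee_pos: [0.577, 0.0691, 0.0897]
eef_rot: [-0.002, -0.245, 0.969, 0.0]
ft_force: [-3.5, -3.0, -9.0]
grip_width: 0.029
grasp_force: 40.5
```

Run:
```python
from h import *
s=get_state();print(s["clock"],s["ee_pos"],s["eef_rot"],s["ft_force"],s["torque"])
p=s["ee_pos"][:2]-[.46,.0055];print(np.hypot(*p),np.degrees(np.arctan2(p[1],p[0])))
```

```text
8.175 [0.57704789 0.06908357 0.08969315] [-1.73589404e-03 -2.45254457e-01  9.69457185e-01  6.45188320e-05] [-3.50730157 -3.00046485 -9.02707179] [-0.9061765   0.57531382  0.41784841]
0.13320314491635266 28.512002317918018
```

Call:
jog_arm(series=[[[0.6,0,0,0,0,0,0],[0.6,0,0,0,0,0,0],[0.6,0,0,0,0,0,0],[0.6,0,0,0,0,0,0]]], grip_force=20)

```text
clock: 8.68
ee_pos: [0.5794, 0.0695, 0.0908]
eef_rot: [0.001, -0.245, 0.97, 0.0]
ft_force: [0.5, -0.1, -0.1]
grip_width: 0.034
grasp_force: 0.0
```

Run:
```python
from h import *
s=get_state();print(s["clock"],s["ee_pos"],s["ft_force"],s["torque"],s["grip_width"])
c=read_camera("side");cv2.imwrite("pics/s3.png",cv2.resize(c["pixels"][170:250,220:320],None,fx=6,fy=6,interpolation=2))
```

```text
8.675 [0.57938006 0.06951988 0.09082661] [ 0.47803888 -0.1288095  -0.07399967] [0.00696123 0.03084049 0.0330743 ] 0.03395749363122419
```

View pics/s3.png

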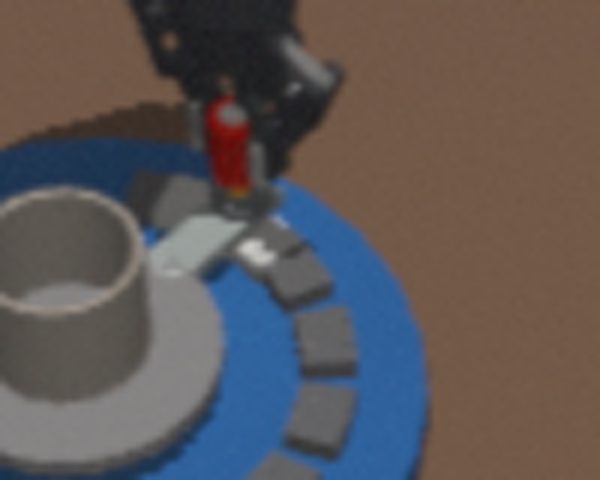

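The knob at (230,150) is still raised with brass showing, so the pin rests on the rim short of the outer notch, and the fingers cage it without load. Dragging slowly at 8 mm/s.

Call:
jog_arm(series=[[[0.6,-0.0005,0.0009,0,0,0,0.4],[0.6,-0.0005,0.0009,0,0,0,0.4],[0.6,-0.0005,0.0009,0,0,0,0.4],[0.6,-0.0005,0.0009,0,0,0,0.4],[0.6,-0.0005,0.0009,0,0,0,0.4],[0.6,-0.0005,0.0009,0,0,0,0.4],[0.6,-0.0005,0.0008,0,0,0,0.4],[0.6,-0.0005,0.0008,0,0,0,0.4],[0.6,0,0,0,0,0,0]]])

```text
clock: 9.85
ee_pos: [0.5752, 0.0754, 0.0902]
eef_rot: [0.0, -0.272, 0.962, -0.001]
ft_force: [2.6, -4.6, -2.7]
grip_width: 0.0344
grasp_force: 2.6
```

```bash
cat > k.py <<'E'
from h import *
s=get_state();f=np.array(s["ft_force"]);p=s["ee_pos"][:2]-np.array([.46,.0055]);r=np.hypot(*p);u=p/r
print(s["clock"],s["ee_pos"].round(4) if hasattr(s["ee_pos"],"round") else s["ee_pos"],"r",r.round(4),"brg",np.degrees(np.arctan2(u[1],u[0])).round(2),"Frad",(f[:2]@u).round(2),"Ftan",(f[1]*u[0]-f[0]*u[1]).round(2),"Fz",f[2].round(2))
for n in("side","top"):
    c=read_camera(n);I=c["pixels"].astype(int);W=world(c);m=(I[...,2]>1.8*I[...,1])&(I[...,2]>1.8*I[...,0])&(I[...,2]>70)&(np.hypot(W[...,0]-.46,W[...,1]-.0055)<.2)
    z=W[m];print(n,len(z),np.percentile(z,[5,50,95],axis=0).round(4)[:,2] if len(z) else None, z.mean(0) if len(z) else None)
E
python3 k.py
```

```text
9.85 [0.5752 0.0754 0.0902] r 0.1348 brg 31.26 Frad -0.12 Ftan -5.3 Fz -2.74
side 73 [0.0892 0.1153 0.1314] [0.56867757 0.06659079 0.11354057]
top 0 None None
```

Drag force is 5.3 N and the knob is still up (top about 0.13). Continuing.

Call:
jog_arm(series=[[[0.6,-0.0005,0.0008,0,0,0,0.4],[0.6,-0.0005,0.0008,0,0,0,0.4],[0.6,-0.0005,0.0008,0,0,0,0.4],[0.6,-0.0005,0.0008,0,0,0,0.4],[0.6,0,0,0,0,0,0]]])

```text
clock: 10.58
ee_pos: [0.5726, 0.0801, 0.0904]
eef_rot: [0.0, -0.286, 0.958, 0.0]
ft_force: [-1.0, -0.3, -0.5]
grip_width: 0.0339
grasp_force: 0.2
```

```bash
python3 k.py
```

```text
10.575 [0.5726 0.0801 0.0904] r 0.1351 brg 33.53 Frad -1.04 Ftan 0.32 Fz -0.49
side 80 [0.0771 0.1013 0.12  ] [0.56730465 0.07084684 0.09994767]
top 0 None None
```

The knob dropped about 12 mm to its original home height (mean z 0.100, was 0.101 at the start) and the drag force vanished, so the pin is seated. Opening and withdrawing.

Call:
jog_arm(series=[[[0.3,0,0,0,0,0,0],[0,0,0,0,0,0,0],[0,0,0,0,0,0,0],[0,0,0,0,0,0,0],[0,0,0,0.02,0,0,0],[0,0,0,0.03,0,0,0],[0,0,0,0.04,0,0,0],[0,0,0,0.04,0,0,0],[0,0.01,0.04,0.02,0,0,0],[0,0.01,0.05,0,0,0,0],[0,0,0.05,0,0,0,0],[0,0,0.05,0,0,0,0],[0,0,0,0,0,0,0],[0,0,0,0,0,0,0]]])

```text
clock: 12.42
ee_pos: [0.5926, 0.2693, 0.24]
eef_rot: [-0.0, -0.285, 0.958, -0.0]
ft_force: [0.0, -0.3, -0.4]
grip_width: 0.0855
grasp_force: 0.0
```

```bash
python3 k.py
python3 - <<'E'
from h import *
a=[cv2.resize(read_camera("side")["pixels"][170:290,170:310],None,fx=2.8,fy=4,interpolation=2),cv2.resize(read_camera("top")["pixels"][190:300,200:340],(392,480),interpolation=2)]
cv2.imwrite("pics/end.png",np.hstack(a))
E
```

```text
12.425 [0.5926 0.2693 0.24  ] r 0.2952 brg 63.31 Frad -0.26 Ftan -0.18 Fz -0.4
side 104 [0.077  0.1069 0.1194] [0.57210649 0.06964835 0.10296259]
top 46 [0.0961 0.1142 0.1194] [0.56509258 0.07675887 0.14020125]
```

View pics/end.png

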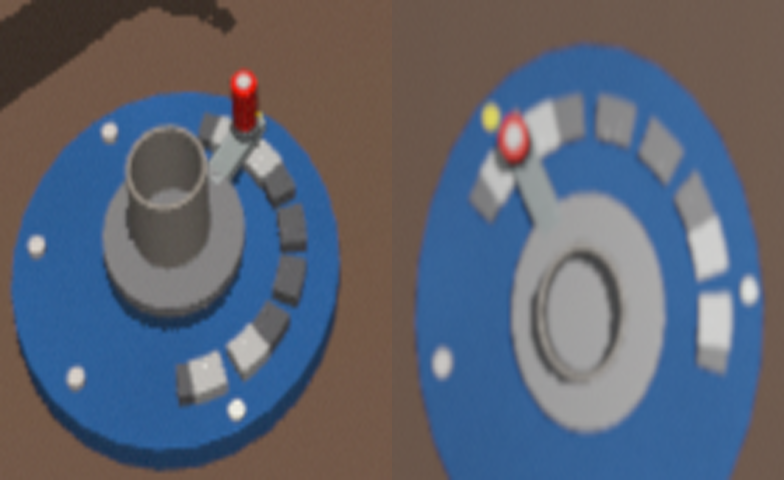

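The final view shows the knob over the gap in the bright shoe by the yellow tag (right half, (513,138)). It is at home height (top about 0.118, with no brass showing), the coupon is upright in the middle, and the gripper is clear. Handing in.

```bash
python3 -c "from rig import *;print(job_done())"
```

```text
the job is handed in; nothing more can be done
None
```

The job is handed in at about 12.5 s: by the last look the pin is home in the outer notch before the yellow tag, the knob is released and the coupon is upright on the faceplate; `job_done()` returned no verdict.

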